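Snap the gear cover onto the sharpening machine

TASK

Close up the sharpening machine: lift the loose teal gear cover off the bench by its black handle, lower it squarely over the open gear compartment and press it steadily down until the two spring clips snap over it, then push it fully home. Do not slam it, and leave the other things on the bench and the machine where they are. Finish while still holding on: the program ends with the gripper's fingers pressing the snapped cover firmly down against its sprung seal, nothing is let go.

Things in the scene. Friction and masses are not known exactly. Their poses are not given: they have to be found in the camera images.
- cover_grip (a point): Centre of the handle bar of the loose gear cover, which lies open side down on the bench. The black bar runs along y over the middle: 12 mm wide (x), 16 mm tall, 94 mm long, on a post at each end (70 mm clear between posts), 22 mm clear below it to the cover's top. Bar centre 61 mm above the cover's lower edge. z up out of the top. The cover fits either way round (a half turn makes no difference)
- cover: The same cover: a teal cap, 100 mm along x, 160 mm along y, 31 mm tall, open below (90 x 150 mm inside), about 0.32 kg with its handle. Origin at the centre of its lower edge, 61 mm below cover_grip, same axes. A rounded bead stands 4 mm proud low along each long side
- cover_handle: The black bar handle, rigidly part of the cover; its frame is that of the cover (origin at the centre of the cover's lower edge, not on the bar)
- seat (a point): Where the centre of the cover's lower edge belongs when fully home on the sharpening machine: 101 mm above the bench, z up, x and y along the fitted cover's x and y (either way round). cover_grip is then 61 mm above this point. An aluminium rim 87 x 146 mm, rounded on top, stands 26 mm above this point; the cover slips over it with 1.5 to 2 mm to spare each side; its top is the hard stop
- machine: The sharpening machine, fixed: a cream-coloured box 200 x 280 mm, 100 mm high, with a grey grinding wheel (top 117 mm high) at its +y end and an open gear compartment in the middle of its top. Nothing on it reaches above the top of a cover that is home. Origin at the centre of its underside on the bench, 101 mm below seat, same axes
- clip_a (a joint): Spring clip on the machine at the +x long side of the seat: distance (m) it is pushed outwards, 0 at rest; at most about 0.003 as the cover's bead passes, then it springs back to about 0 above the bead
- clip_b (a joint): The same at the -x long side. The beads meet the clips when the cover is about 17 mm above home; the two clips together then resist with about 10 to 16 N, and the force drops suddenly when the cover is about 10 mm above home
- seal (a joint): Sprung rubber seal frame under the cover's edge: distance (m) it is pressed down, 0 at rest. The cover meets it 5 mm above home; from there it pushes back with 3 N per mm (0.005, 15 N, with the cover home). The weight of the cover alone presses it down 1 to 1.5 mm
- mallet_mid (a point): Bystander, leave alone: standing carver's mallet, medium wood, 80 mm across, 205 mm tall; point on its axis 100 mm up
- bowl_mid (a point): Bystander, leave alone: small carved wooden bowl, 120 mm across, 50 mm tall; point on its axis 25 mm up
- jar_mid (a point): Bystander, leave alone: closed amber glass jar with a brass-coloured lid, 70 mm across, 100 mm tall; its centre
- gouge_mid (a point): Bystander, leave alone: gouge lying flat at the right, dark wooden handle and steel blade, 185 mm long, 22 mm high; its middle
- offcut_mid (a point): Bystander, leave alone: pale wood offcut, 90 x 55 x 32 mm; its centre
- spoon_mid (a point): Bystander, leave alone: carved wooden spoon lying at the left, about 200 mm long; point near its middle
- honing_bar_mid (a point): Bystander, leave alone: green bar of honing compound, 55 x 26 x 20 mm, lying on the machine's top beside the gear compartment; its centre
Not all that is in view belongs to the job. Of the things that look like the cover, take the one that is farthest to the robot's right at the start.

How it is judged:
By the outcome, as a careful person would: the job done as asked, in the order asked, and still so for the second after the job is handed in, while the arm keeps its last pose, push and grip.
It also fails if it takes over 58 s, if anything falls off the work surface, if the arm or the gripper's body presses on something with over 40 N, if the wrist force passes 120 N, or if a joint passes its speed limit or range.

ROBOT

A 6-joint arm with a two-finger parallel gripper is mounted at the origin on the work surface. World frame = base frame: x ahead of the robot, y to its left, z up, the work surface at z = 0. Lengths are in m, angles in rad, forces in N, time in s.
With the tool pointing down it reaches from about 0.35 to 0.725 m from the base axis. Payload 6 kg.
Tool frame: the origin (TCP) lies between the finger pads; the fingertips stand robot.tip_extent ahead of it and the grasp point (between the pads) is the TCP (robot.tip_extent is the distance from the TCP to the fingertips, in m); y points along the fingers, x is the direction in which the jaws open and shut, and the axes are right-handed (so a half turn about y gives the same grasp; the last joint's range is limited). The gripper opens to 85 mm and grips with 20 to 120 N. Pads are 22 mm wide; open, the fingers measure 114 mm over their backs; the gripper's body (76 mm by 85 mm) begins 54 mm behind the grasp point. The pads swing forward as they close: fully open they stand 13 mm farther back than shut.
Start: joints at [1.533, 0.04, 0.085, 0, -1.615, -0.334], TCP at [0.218, 0.559, 0.25] pointing down, gripper open.
Joint ranges: [-2.56, 2.56], [-1.29, 2.01], [-1.08, 1.49], [-3.29, 1.98], [-2.81, -0.18], [-2.99, 2.99]. Speed limits (rad/s): [2.57, 2.57, 3.01, 3.14, 3.14, 3.14].

INTERFACE

Orientations are given as a 3x3 rotation matrix whose columns are the frame's x, y, z axes.
In Python, from cell import robot, optics, order gives the robot as it stands.
- The arm moves only by the shell command python3 -m handwheel 'ROWS'. ROWS is JSON, a list that holds one entry, the list of rows, each a list of 5 numbers: the shift along the world's x, y, z in units of 40 mm (1.0 is 40 mm), then the turn about the world's z in units of 6 degrees (1.0 is 6 degrees), then the closure in counts, from 0 (fully open) to 255 (shut). In form: [[[x, y, z, twist, jaw], ...]]. A call has 1 to 20 rows; each row is the pose to reach, as a shift and turn from the pose commanded when the call began; what a row does not reach only later rows make up. A row lasts 1/12 s, in which the tool goes at most 41.7 mm and 7.16 degrees, less where a joint would pass 70% of its speed; a pose out of reach is approached as far as the arm can. A call with a gripper value outside its range is refused whole. The fingers move at their own pace and stop on an object; the grip force is fixed at half the most. Time passes only in rows, so rows that repeat a pose let the fingers close. It gives the time, the measured TCP pose, the force and the opening at its end, in the units of the state.
- robot.read_state(): the state, without advancing time (a new reading comes with each control period).
- optics.camera(name): name is "side" or "top" or "wrist"; returns a dict with "color" (420x560x3 uint8, blue, green, red), "range_z" (420x560 float32, m along the optical axis (not along the pixel's ray), 0 where there is no reading), "fx", "fy", "cx", "cy" (pixels), "rvec" (rotation vector, rad) and "tvec" (3), from world to camera coordinates, as OpenCV has them. Camera axes: x right, y down, z forward; pixel columns grow to the right and rows downward; lengths in m; the calibration is good to about 2 mm. A picture is of the moment at which its call begins.
- order.finish_job(): hands the job in, once; it reports no verdict.
The state is a dict: "t": time; "q": joint angles; "qvel": joint speeds; "joint_torque": joint torques, N m; "position": TCP position; "ee_rot": TCP orientation; "ft_force": force on the tool from outside, world axes, zero at the start; "ft_torque": the same for the moment, N m; "opening": opening from 0.0 (shut) to 1.0 (fully open).
Only numpy, scipy, OpenCV 4.12 (cv2) and the standard library are available. Lean on these libraries where they do the work, as an engineer would, in place of code of your own. Each camera call takes 0.05 s, during which the arm holds its last target.

## Working session

There is one attempt and no reset: what is moved stays moved. The work goes in short steps, Python scripts to look and compute and a shell command to move; the robot and the scene stay as the last step left them, time stands still between calls to the robot, and variables do not carry over. Pictures are saved under pics/ and viewed, and the job is handed in when it is done.

```bash
mkdir -p pics; ls
cat > h.py <<'E'
import numpy as np, cv2
from cell import robot, optics, order
def grab(n):
    c=optics.camera(n); R,_=cv2.Rodrigues(np.array(c["rvec"],float)); t=np.array(c["tvec"],float).ravel()
    return c,R,t
def world(c,R,t,u,v,z=None,d=None):
    u=np.asarray(u,float);v=np.asarray(v,float)
    r=np.stack([(u-c["cx"])/c["fx"],(v-c["cy"])/c["fy"],np.ones_like(u)],-1)
    o=-R.T@t; w=r@R
    if d is None: d=(z-o[2])/w[...,2]
    return o+w*np.asarray(d)[...,None]
def cloud(c,R,t):
    v,u=np.mgrid[:420,:560]; P=world(c,R,t,u,v,d=c["range_z"]); P[c["range_z"]<=0]=np.nan; return P
def proj(c,R,t,p):
    q=R@np.asarray(p,float)+t; return c["fx"]*q[0]/q[2]+c["cx"],c["fy"]*q[1]/q[2]+c["cy"]
E
python3 - <<'E'
from h import *
s=robot.read_state(); print({k:np.round(v,3).tolist() for k,v in s.items()}, robot.tip_extent)
for n in("top","side","wrist"):
    c,R,t=grab(n); cv2.imwrite(f"pics/{n}0.png",c["color"]); print(n,np.round(-R.T@t,3),np.round(R,2).tolist(),c["fx"])
E
```

```text
pics
{'t': 0.0, 'q': [1.533, 0.041, 0.084, -0.001, -1.616, -0.334], 'qvel': [-0.003, -0.0, -0.0, -0.001, 0.002, 0.001], 'joint_torque': [-0.001, -36.82, 34.742, 6.933, -0.005, 0.0], 'position': [0.218, 0.559, 0.249], 'ee_rot': [[-0.363, -0.001, 0.932], [-0.932, -0.002, -0.363], [0.002, -1.0, 0.0]], 'ft_force': [-0.098, 0.397, -0.754], 'ft_torque': [-0.01, 0.007, 0.008], 'opening': 0.999} 0.019
top [0.343 0.014 1.444] [[-0.0, -1.0, -0.02], [-0.98, 0.0, -0.18], [0.18, 0.02, -0.98]] 454.67399962944063
side [ 0.236 -0.779  1.13 ] [[0.92, -0.38, -0.02], [-0.3, -0.71, -0.64], [0.23, 0.6, -0.77]] 387.53189626935546
wrist [0.292 0.53  0.372] [[-0.36, -0.93, 0.0], [-0.89, 0.35, 0.31], [-0.29, 0.11, -0.95]] 360.0612719799123
```

View pics/top0.png

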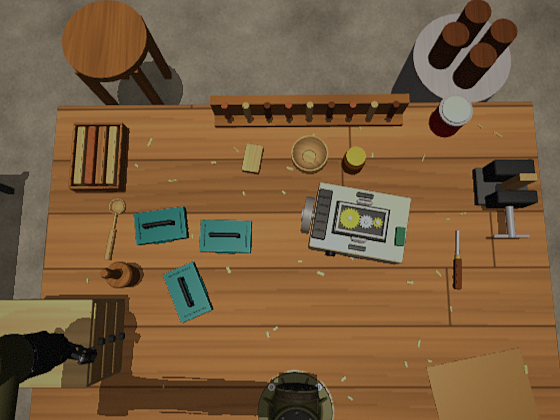

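View pics/side0.png

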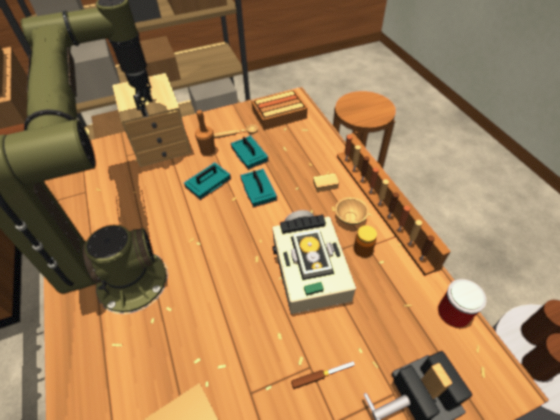

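View pics/wrist0.png

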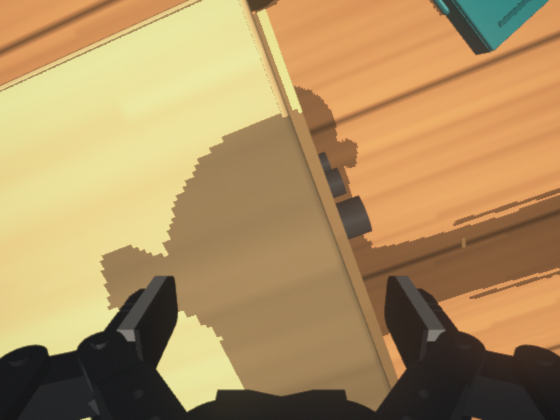

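The three teal look-alikes in the top view are A (161,226), B (226,236) and C (188,292). Image right is -y, the robot's right, so the one I want is B at (226,236). Next I'll measure all three and take a close crop.

Run:
```python
from h import *
c,R,t=grab("top"); P=cloud(c,R,t)
hsv=cv2.cvtColor(c["color"],cv2.COLOR_BGR2HSV)
m=cv2.inRange(hsv,(80,80,50),(100,255,255))
n,l,st,ce=cv2.connectedComponentsWithStats(m)
for i in range(1,n):
    if st[i,4]<200: continue
    mm=l==i
    z=P[mm][:,2]; zt=np.nanmedian(z)
    cn=max(cv2.findContours((mm).astype(np.uint8),0,1)[0],key=cv2.contourArea)
    v,u=np.where(mm); top=abs(P[v,u,2]-zt)<.006
    W=world(c,R,t,u[top],v[top],z=0.031)
    (cx,cy),(w,h),a=cv2.minAreaRect((W[:,:2]*1000).astype(np.float32))
    x,y,ww,hh=st[i,:4]; d=~mm[y:y+hh,x:x+ww]&(hsv[y:y+hh,x:x+ww,2]<60)&(P[y:y+hh,x:x+ww,2]>.04)
    vv,uu=np.where(d); B=P[y:y+hh,x:x+ww][d]
    print(ce[i].round(),"ztop",zt.round(4),"rect",cx,cy,w,h,a,"bar",len(B),np.nanmedian(B,0).round(4) if len(B) else 0)
    if len(B)>5:
        Wb=world(c,R,t,uu+x,vv+y,z=0.069); print("  bar@z69",cv2.minAreaRect((Wb[:,:2]*1000).astype(np.float32)), np.nanpercentile(B[:,2],[5,50,95]).round(4))
# machine
for (x0,x1,y0,y1) in[(295,420,175,270)]:
    S=P[y0:y1,x0:x1]
    hist=np.histogram(S[...,2],bins=np.arange(0,.15,.005)); print(hist[0])
im=cv2.resize(c["color"][190:330,120:260],None,fx=5,fy=5,interpolation=cv2.INTER_CUBIC);im=im[:600];cv2.imwrite("pics/cov.png",im)
im=cv2.resize(c["color"][170:275,290:425],None,fx=5.5,fy=5.5,interpolation=cv2.INTER_CUBIC);cv2.imwrite("pics/mach.png",im)
```

```text
[160. 226.] ztop 0.0325 rect 557.56591796875 419.9701232910156 99.43024444580078 160.01513671875 8.061285972595215 bar 115 [0.5579 0.4195 0.0679]
  bar@z69 ((556.5501708984375, 417.4161682128906), (13.620563507080078, 96.09266662597656), 7.330103874206543) [0.0518 0.0679 0.0745]
[225. 236.] ztop 0.0325 rect 523.7173461914062 214.17034912109375 157.8211669921875 97.85475158691406 89.79336547851562 bar 105 [0.5228 0.2094 0.0695]
  bar@z69 ((520.14794921875, 212.00376892089844), (91.96810913085938, 12.28116512298584), 89.82024383544922) [0.0537 0.0695 0.0743]
[188. 292.] ztop 0.0325 rect 351.1098937988281 327.7220153808594 157.8624267578125 100.51527404785156 23.6228084564209 bar 125 [0.349  0.3267 0.0686]
  bar@z69 ((350.56072998046875, 325.0601501464844), (91.1746826171875, 15.822006225585938), 23.46353530883789) [0.0557 0.0686 0.0738]
[2850  742   17    3    8   12   10   11   20   15   21   10   29   36
   37   55   37   38   85  987 2239  835  552  418  668  539  125   10
    0]
```

View pics/cov.png

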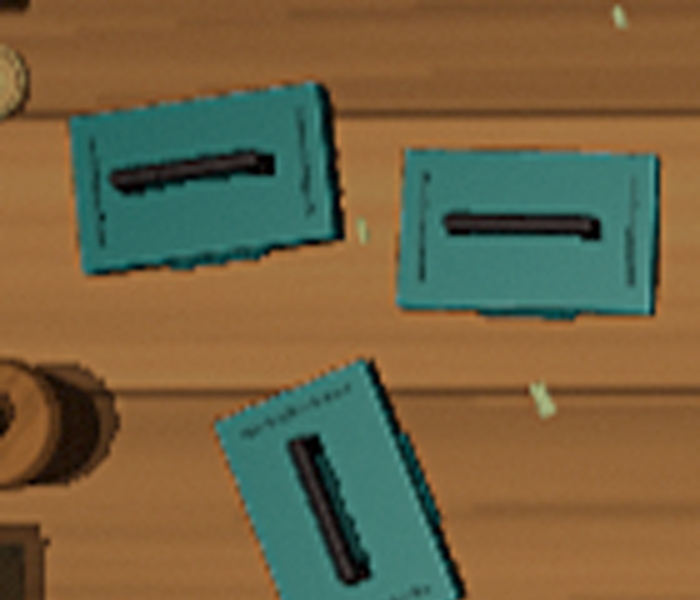

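View pics/mach.png

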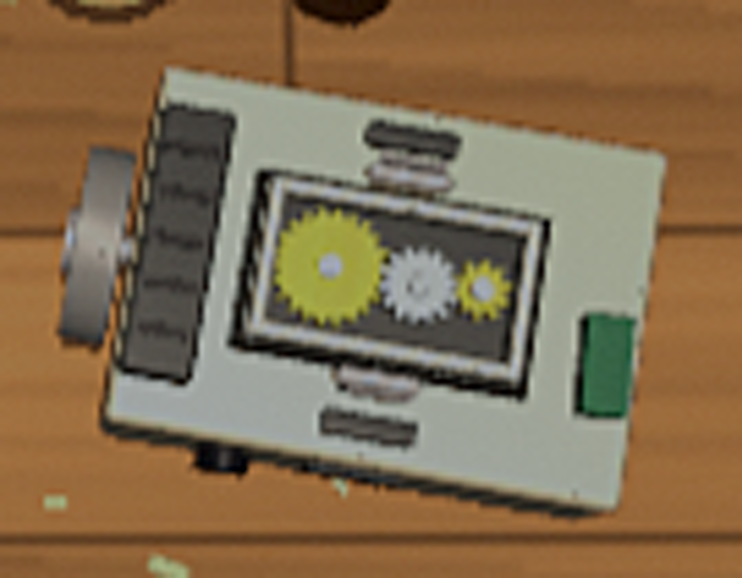

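Image B is the rightmost cover: 158 x 98 mm, top at about 31 mm, at roughly (0.521, 0.212) with yaw about 0, and in reach (r = 0.56). The crop shows a clean teal cap with a black bar along y. I'll go over it, high enough to clear the mallet.

```bash
python3 -m handwheel '[[[0.2,-0.2,0.6,-0.4,0],[0.7,-0.8,1,-1.2,0],[1.3,-1.5,1.2,-2.1,0],[1.9,-2.2,1.2,-3.1,0],[2.5,-2.9,1.2,-4.1,0],[3.1,-3.6,1.2,-5.1,0],[3.8,-4.3,1.2,-6.1,0],[4.4,-5,1.2,-7.1,0],[5,-5.7,1.2,-8.1,0],[5.6,-6.4,1,-9,0],[6.2,-7.1,0.6,-9.9,0],[6.8,-7.8,0.2,-10.7,0],[7.2,-8.3,0,-11.3,0],[7.5,-8.6,0,-11.5,0],[7.55,-8.7,0,-11.5,0],[7.55,-8.7,0,-11.5,0],[7.55,-8.7,0,-11.5,0]]]'
cat > w.py <<'E'
from h import *
import sys
s=robot.read_state(); r=s["ee_rot"]; print("t",s["t"],"pos",np.round(s["position"],4),"xaxis deg",np.degrees(np.arctan2(r[1][0],r[0][0])).round(2),"F",np.round(s["ft_force"],2),"open",s["opening"])
for n in sys.argv[2:]:
    c,R,t=grab(n); cv2.imwrite(f"pics/{n}{sys.argv[1]}.png",c["color"]); np.savez(f"{n}{sys.argv[1]}.npz",**c)
E
python3 w.py 1 wrist
```

```text
t: 1.62
position: [0.5198, 0.2113, 0.2505]
ee_rot: [[-1.0, 0.0, -0.005], [0.005, 0.0, -1.0], [-0.0, -1.0, -0.0]]
ft_force: [0.3, -0.3, 0.3]
opening: 1.003
t 1.6167 pos [0.5198 0.2113 0.2505] xaxis deg 179.71 F [ 0.32 -0.34  0.33] open 1.002968107304598
```

View pics/wrist1.png

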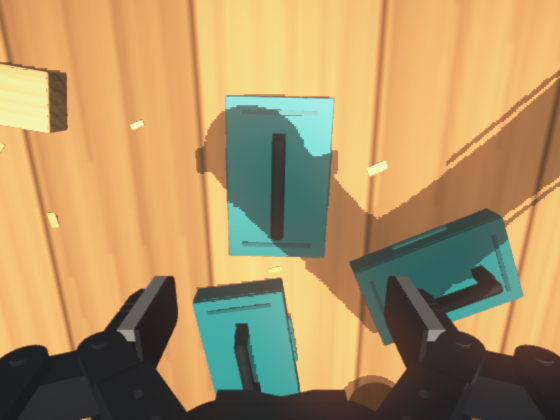

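The wrist view shows cover B straight ahead, with its bar centred at about (278,187). I'll measure the bar and cover outline here.

Run:
```python
from h import *
c=dict(np.load("wrist1.npz")); R,_=cv2.Rodrigues(c["rvec"]); t=c["tvec"].ravel(); P=cloud(c,R,t)
sub=np.zeros((420,560),bool); sub[95:260,222:336]=1
z=P[...,2]; 
bar=sub&(z>.06)&(z<.085); v,u=np.where(bar); B=P[bar]
W=world(c,R,t,u,v,z=0.069)
print("bar",len(B),np.nanpercentile(B[:,2],[5,50,95]).round(4),cv2.minAreaRect((W[:,:2]*1000).astype(np.float32)),W.mean(0).round(4))
hsv=cv2.cvtColor(c["color"],cv2.COLOR_BGR2HSV)
m=cv2.inRange(hsv,(75,60,20),(105,255,255))>0
top=sub&m&(z>.024)&(z<.04);print("top z",np.median(z[top]))
v,u=np.where(top);W=world(c,R,t,u,v,z=0.031); print("top",cv2.minAreaRect((W[:,:2]*1000).astype(np.float32)))
```

```text
bar 1374 [0.0644 0.0672 0.0686] ((524.3202514648438, 212.8998565673828), (92.60745239257812, 11.79396915435791), 88.3583984375) [0.5243 0.2108 0.069 ]
top z 0.02982232074707747
top ((524.188720703125, 213.61856079101562), (157.57754516601562, 98.44498443603516), 88.54671478271484)
```

```bash
python3 -m handwheel '[[[0.1,0.04,-0.5,-0.12,0],[0.1,0.04,-1.3,-0.12,0],[0.1,0.04,-2.1,-0.12,0],[0.1,0.04,-2.9,-0.12,0],[0.1,0.04,-3.6,-0.12,0],[0.1,0.04,-4.2,-0.12,0],[0.1,0.04,-4.6,-0.12,0],[0.1,0.04,-4.76,-0.12,0],[0.1,0.04,-4.76,-0.12,0],[0.1,0.04,-4.76,-0.12,60],[0.1,0.04,-4.76,-0.12,120],[0.1,0.04,-4.76,-0.12,180],[0.1,0.04,-4.76,-0.12,255],[0.1,0.04,-4.76,-0.12,255],[0.1,0.04,-4.76,-0.12,255],[0.1,0.04,-4.76,-0.12,255],[0.1,0.04,-4.76,-0.12,255]]]'
python3 w.py 2 wrist
```

```text
t: 3.08
position: [0.5242, 0.2127, 0.0604]
ee_rot: [[-1.0, 0.001, -0.018], [0.018, 0.0, -1.0], [-0.001, -1.0, -0.0]]
ft_force: [-0.9, -0.4, 2.5]
opening: 0.129
t 3.0833 pos [0.5242 0.2127 0.0604] xaxis deg 178.98 F [-0.93 -0.4   2.48] open 0.128861634098101
```

View pics/wrist2.png

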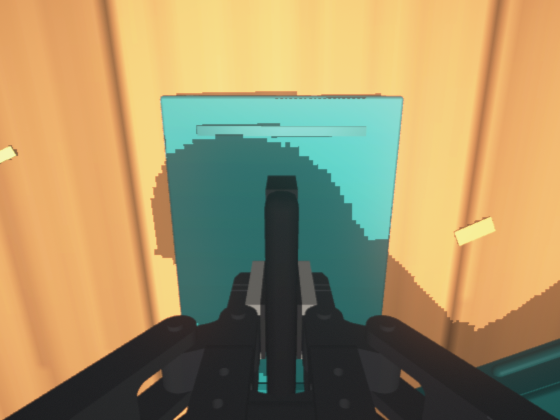

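Gripped on the bar, opening 0.129 (about 11 mm), bar between the pads at (281,300). Lifting.

```bash
python3 -m handwheel '[[[0,0,0.2,0,255],[0,0,0.5,0,255],[0,0,1,0,255],[0,0,1.6,0,255],[0,0,2.3,0,255],[0,0,3,0,255],[0,0,3.8,0,255],[0,0,4.3,0,255],[0,0,4.5,0,255],[0,0,4.5,0,255],[0,0,4.5,0,255]]]'
python3 w.py 3 wrist top side
python3 - <<'E'
from h import *
c=dict(np.load("top3.npz")); R,_=cv2.Rodrigues(c["rvec"]); t=c["tvec"].ravel(); P=cloud(c,R,t)
hsv=cv2.cvtColor(c["color"],cv2.COLOR_BGR2HSV)
z=P[...,2]; sub=np.zeros(z.shape,bool); sub[175:275,290:425]=1
cream=sub&(abs(z-.1)<.008); 
cn=max(cv2.findContours(cv2.morphologyEx(cream.astype(np.uint8),cv2.MORPH_OPEN,np.ones((3,3))),0,1)[0],key=cv2.contourArea)
p=cn[:,0,:]; print("box top z",np.median(z[cream]),cv2.minAreaRect((world(c,R,t,p[:,0],p[:,1],z=.1)[:,:2]*1000).astype(np.float32)))
E
```

```text
t: 4.05
position: [0.5235, 0.2127, 0.2387]
ee_rot: [[-1.0, -0.002, -0.018], [0.018, -0.0, -1.0], [0.002, -1.0, 0.0]]
ft_force: [-0.3, -0.1, -4.2]
opening: 0.129
t 4.05 pos [0.5235 0.2127 0.2387] xaxis deg 178.98 F [-0.28 -0.11 -4.24] open 0.12870334762005609
box top z 0.10178975253314204 ((556.4166259765625, -197.74798583984375), (278.8585510253906, 200.01470947265625), 79.53727722167969)
```

View pics/side3.png

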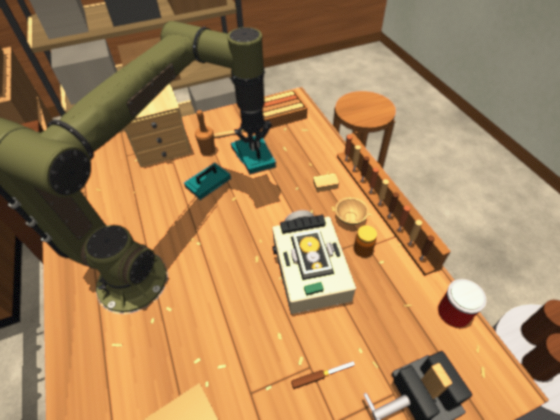

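View pics/wrist3.png

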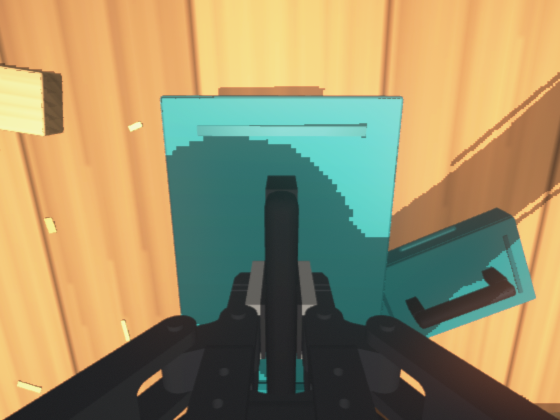

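The cover is held level: its front edge is at row 97 both before and after the lift, and the force is about -3.5 N (0.32 kg). Next I'll refine the seat from the rim.

Run:
```python
from h import *
for n,(x0,x1,y0,y1) in {"top":(328,395,195,245),"side":(285,340,228,285)}.items():
    c=dict(np.load(n+"3.npz")); R,_=cv2.Rodrigues(c["rvec"]); t=c["tvec"].ravel(); P=cloud(c,R,t)
    z=P[...,2]; sub=np.zeros(z.shape,bool); sub[y0:y1,x0:x1]=1
    hsv=cv2.cvtColor(c["color"],cv2.COLOR_BGR2HSV)
    # bright low-saturation & raised
    m=sub&(z>.122)&(z<.136)
    print(n,m.sum(),np.percentile(z[m],[5,50,95]).round(4))
    cn=np.argwhere(m)[:,::-1]
    # keep only points within 60..95mm of centre
    W=world(c,R,t,cn[:,0],cn[:,1],z=.126)[:,:2]*1000
    d=np.linalg.norm(W-[556,-198],axis=1); k=(d<90)
    W=W[k]; print(cv2.minAreaRect(W.astype(np.float32)))
    a=np.radians(-10.46); Q=np.array([[np.cos(a),np.sin(a)],[-np.sin(a),np.cos(a)]])
    L=(W-[556,-198])@Q.T; print("local pct",np.percentile(L,[1,99],axis=0).round(1).tolist())
    im=c["color"].copy(); im[cn[:,1],cn[:,0]]=(0,0,255)
    s=im[y0-25:y1+25,x0-40:x1+40]; s=np.hstack([c["color"][y0-25:y1+25,x0-40:x1+40],s]); cv2.imwrite(f"pics/rim_{n}.png",cv2.resize(s,None,fx=2.7,fy=2.7,interpolation=cv2.INTER_NEAREST))
```

```text
top 596 [0.1229 0.1274 0.1324]
((558.438720703125, -198.2134246826172), (145.86257934570312, 130.81350708007812), 79.6646499633789)
local pct [[-61.8, -72.4], [66.7, 72.6]]
side 415 [0.1223 0.1258 0.1299]
((555.9552612304688, -200.1285400390625), (147.5070343017578, 130.1245574951172), 79.39741516113281)
local pct [[-63.7, -75.2], [64.2, 71.2]]
```

View pics/rim_top.png

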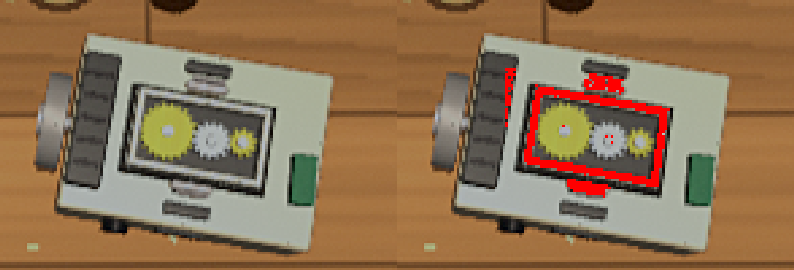

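View pics/rim_side.png

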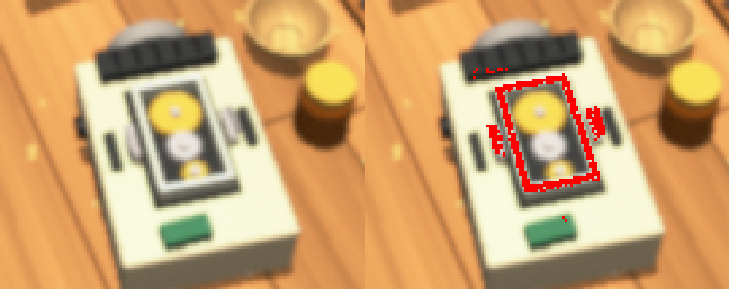

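```bash
python3 -m handwheel '[[[0.05,-0.15,0,0,255],[0.15,-0.5,0,-0.15,255],[0.35,-1.1,0,-0.35,255],[0.6,-1.8,0,-0.55,255],[0.8,-2.5,0,-0.75,255],[1,-3.2,0,-0.95,255],[1.2,-3.9,0,-1.15,255],[1.45,-4.6,0,-1.35,255],[1.6,-5.1,0,-1.5,255],[1.7,-5.3,0,-1.57,255],[1.7,-5.35,0,-1.57,255],[1.7,-5.35,0,-1.57,255],[1.7,-5.35,0,-1.57,255],[1.7,-5.35,0,-1.57,255]]]'
python3 w.py 4 wrist top
```

```text
t: 5.37
position: [0.5918, -0.0006, 0.2399]
ee_rot: [[-0.984, -0.0, -0.18], [0.18, 0.0, -0.984], [0.0, -1.0, -0.0]]
ft_force: [-0.2, 1.6, -3.6]
opening: 0.127
t 5.3667 pos [ 0.5918 -0.0006  0.2399] xaxis deg 169.63 F [-0.21  1.56 -3.61] open 0.12721707015741493
```

View pics/wrist4.png

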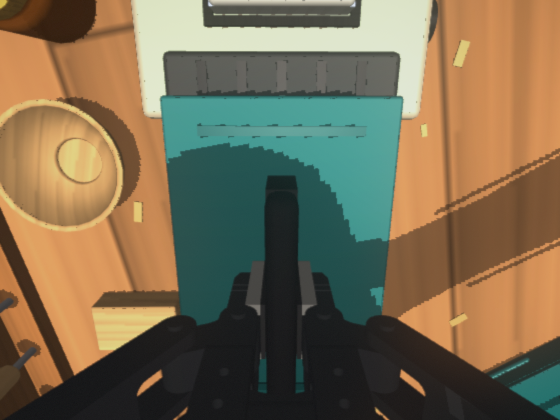

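View pics/top4.png

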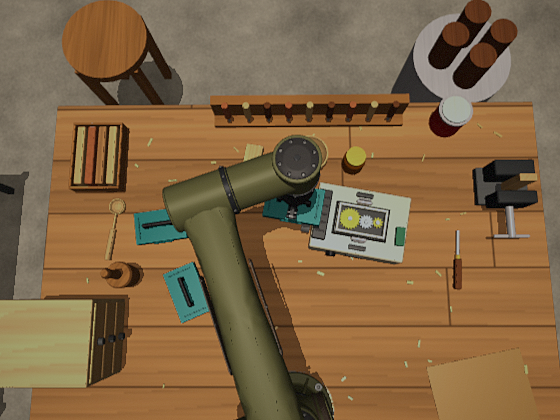

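Run:
```python
from h import *
c=dict(np.load("wrist4.npz")); R,_=cv2.Rodrigues(c["rvec"]); t=c["tvec"].ravel(); P=cloud(c,R,t)
s=robot.read_state(); tp=np.array(s["position"]); r=np.array(s["ee_rot"])
ex=-r[:2,0]; ey=-r[:2,2]   # machine-like x,y in tool frame
def loc(W): d=W[...,:2]-tp[:2]; return np.stack([d@ex,d@ey],-1)*1000
z=P[...,2]; v,u=np.mgrid[:420,:560]
print("z at rows col280",[(i,z[i,280].round(4)) for i in range(0,130,8)])
# rows of rim: white edges
for row in (1,3,5,7,9): 
    g=c["color"][row].mean(1); print(row, "z>.118 cols",np.where((z[row]>.118)&(z[row]<.14))[0][[0,-1]], g[200:214].astype(int), g[352:364].astype(int))
# cover top front edge
m=(z>.195)&(z<.225)&(v<200); print("cover top z",np.median(z[m]))
hsv=cv2.cvtColor(c["color"],cv2.COLOR_BGR2HSV); teal=cv2.inRange(hsv,(80,60,20),(105,255,255))>0
zt=tp[2]-.061+.031
for row in(104,120,140,160):
    cs=np.where(teal[row,140:430])[0]+140; W=world(c,R,t,cs[[0,-1]]+[-.5,.5],[row,row],z=zt); print("cover row",row,cs[[0,-1]],loc(W).round(1).tolist(),"mid",loc(W)[:,0].mean().round(2))
# cream sides
for row in(20,50,80):
    hs=hsv[row]; cr=(abs(z[row]-.1)<.008); cs=np.where(cr)[0]; W=world(c,R,t,cs[[0,-1]]+[-.5,.5],[row,row],z=.1); print("box row",row,cs[[0,-1]],loc(W).round(1).tolist(),"mid",loc(W)[:,0].mean().round(2))
cv2.imwrite("pics/w4c.png",cv2.resize(c["color"][:60,180:390],None,fx=3.8,fy=3.8,interpolation=cv2.INTER_NEAREST))
```

```text
z at rows col280 [(0, np.float64(0.1254)), (8, np.float64(0.1172)), (16, np.float64(0.1051)), (24, np.float64(0.1054)), (32, np.float64(0.099)), (40, np.float64(0.0983)), (48, np.float64(0.1004)), (56, np.float64(0.1208)), (64, np.float64(0.1219)), (72, np.float64(0.1226)), (80, np.float64(0.1207)), (88, np.float64(0.1216)), (96, np.float64(0.2087)), (104, np.float64(0.2091)), (112, np.float64(0.2103)), (120, np.float64(0.2086)), (128, np.float64(0.2103))]
1 z>.118 cols [208 354] [215 209 134  75  66  66  66  81 143 151 162 177 186 190] [185 170 159 118  82  71  69  69  86 159 207 215]
3 z>.118 cols [208 354] [215 209 135  75  65  66  66  88 175 211 168 142 148 157] [152 162 207 149  87  72  71  70  88 164 208 215]
5 z>.118 cols [208 354] [216 210 139  79  66  66  66  80 148 212 222 211 159 130] [205 222 220 142  80  70  71  70  89 168 208 216]
7 z>.118 cols [210 353] [216 210 146  84  67  67  67  67  69  77  84  85  83  81] [106 106 101  81  72  72  71  72  98 196 215 216]Traceback (most recent call last):
  File "<stdin>", line 10, in <module>
IndexError: index 0 is out of bounds for axis 0 with size 0
```

```bash
cat > m.py <<'E'
from h import *
import sys
k=sys.argv[1]
c=dict(np.load(f"wrist{k}.npz")); R,_=cv2.Rodrigues(c["rvec"]); t=c["tvec"].ravel(); P=cloud(c,R,t)
s=robot.read_state(); tp=np.array(s["position"]); r=np.array(s["ee_rot"])
ex=-r[:2,0]; ey=-r[:2,2]
def loc(W): d=W[...,:2]-tp[:2]; return np.stack([d@ex,d@ey],-1)*1000
z=P[...,2]; v,u=np.mgrid[:420,:560]
hsv=cv2.cvtColor(c["color"],cv2.COLOR_BGR2HSV); teal=cv2.inRange(hsv,(80,60,20),(105,255,255))>0
zt=tp[2]-.061+.031
def show(n,row,cs,zz):
    if len(cs)<2: return
    W=world(c,R,t,np.array(cs)[[0,-1]]+[-.5,.5],[row,row],z=zz); L=loc(W); print(n,row,np.array(cs)[[0,-1]],L.round(1).tolist(),"mid",L[:,0].mean().round(2),"w",abs(L[0,0]-L[1,0]).round(1))
for row in(100,120,140,160): show("cover",row,np.where(teal[row,140:430])[0]+140,zt)
W=world(c,R,t,np.array([200.,360]),np.array([96.,96]),z=zt);print("front edge",loc(W).round(1).tolist())
for row in range(0,90,6):
    show("rim",row,np.where((z[row]>.116)&(z[row]<.136))[0],.122)
    show("box",row,np.where(abs(z[row]-.1)<.008)[0],.1)
E
python3 m.py 4
```

```text
cover 100 [161 402] [[50.0, -76.2], [-47.9, -76.0]] mid 1.06 w 98.0
cover 120 [163 400] [[50.0, -68.3], [-47.9, -68.2]] mid 1.07 w 97.9
cover 140 [165 398] [[50.0, -60.1], [-47.9, -60.0]] mid 1.07 w 97.9
cover 160 [166 396] [[50.4, -51.7], [-47.9, -51.6]] mid 1.29 w 98.3
front edge [[34.0, -77.7], [-30.6, -77.6]]
rim 0 [208 354] [[44.5, -131.4], [-42.3, -131.3]] mid 1.1 w 86.8
box 0 [  0 432] [[182.5, -136.4], [-96.6, -136.1]] mid 42.95 w 279.2
rim 6 [209 354] [[44.1, -128.2], [-42.5, -128.2]] mid 0.81 w 86.6
box 6 [  0 431] [[183.4, -133.0], [-96.4, -132.7]] mid 43.46 w 279.8
box 12 [  0 430] [[184.2, -129.5], [-96.2, -129.2]] mid 43.98 w 280.4
box 18 [133 430] [[98.1, -125.9], [-96.7, -125.7]] mid 0.74 w 194.8
box 24 [133 429] [[98.6, -122.4], [-96.4, -122.2]] mid 1.07 w 195.0
box 30 [134 428] [[98.4, -118.8], [-96.2, -118.6]] mid 1.07 w 194.6
box 36 [135 427] [[98.2, -115.2], [-96.0, -115.0]] mid 1.08 w 194.2
box 42 [135 427] [[98.6, -111.6], [-96.5, -111.4]] mid 1.08 w 195.1
box 48 [136 426] [[98.4, -107.9], [-96.2, -107.7]] mid 1.08 w 194.6
rim 54 [163 398] [[74.1, -102.0], [-71.2, -101.9]] mid 1.43 w 145.3
box 54 [137 425] [[98.2, -104.2], [-96.0, -104.0]] mid 1.09 w 194.2
rim 60 [163 399] [[74.4, -98.6], [-72.2, -98.4]] mid 1.13 w 146.6
box 60 [137 425] [[98.7, -100.5], [-96.5, -100.3]] mid 1.09 w 195.1
rim 66 [163 399] [[74.8, -95.1], [-72.5, -95.0]] mid 1.13 w 147.3
box 66 [138 424] [[98.4, -96.7], [-96.3, -96.5]] mid 1.09 w 194.7
rim 72 [164 398] [[74.5, -91.6], [-72.2, -91.5]] mid 1.13 w 146.7
box 72 [139 423] [[98.2, -92.9], [-96.0, -92.7]] mid 1.1 w 194.3
rim 78 [164 397] [[74.9, -88.1], [-72.0, -88.0]] mid 1.45 w 146.8
box 78 [139 423] [[98.7, -89.0], [-96.5, -88.8]] mid 1.1 w 195.2
rim 84 [165 397] [[74.6, -84.6], [-72.3, -84.4]] mid 1.14 w 146.9
box 84 [140 422] [[98.5, -85.2], [-96.3, -84.9]] mid 1.1 w 194.7
```

The wrist view puts the cover, rim and box mid-lines all at +1.07 mm, so sideways and yaw are already aligned. Along the long axis, the wrist, top and grasp measurements agree on a shift of about -202 mm. Moving over the seat.

```bash
python3 -m handwheel '[[[-0.04,-0.2,0,0,255],[-0.11,-0.6,0,0,255],[-0.2,-1.1,0,0,255],[-0.31,-1.7,0,0,255],[-0.43,-2.35,0,0,255],[-0.55,-3,0,0,255],[-0.66,-3.6,0,0,255],[-0.76,-4.15,0,0,255],[-0.84,-4.6,0,0,255],[-0.89,-4.85,0,0,255],[-0.91,-4.97,0,0,255],[-0.91,-4.97,-0.2,0,255],[-0.91,-4.97,-0.5,0,255],[-0.91,-4.97,-0.8,0,255],[-0.91,-4.97,-0.95,0,255],[-0.91,-4.97,-1,0,255],[-0.91,-4.97,-1,0,255],[-0.91,-4.97,-1,0,255]]]'
python3 w.py 5 wrist side top
```

```text
t: 6.97
position: [0.5557, -0.2, 0.2001]
ee_rot: [[-0.984, 0.0, -0.181], [0.181, -0.0, -0.984], [-0.0, -1.0, 0.0]]
ft_force: [0.5, -0.1, -2.4]
opening: 0.127
t 6.9667 pos [ 0.5557 -0.2     0.2001] xaxis deg 169.59 F [ 0.46 -0.09 -2.38] open 0.1265842716732972
```

View pics/wrist5.png

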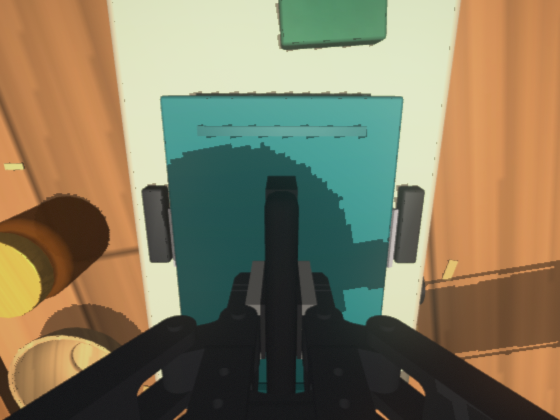

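```bash
python3 - <<'E'
import cv2
a=cv2.imread("pics/side5.png")[190:330,230:390];cv2.imwrite("pics/side5c.png",cv2.resize(a,None,fx=4,fy=4,interpolation=cv2.INTER_CUBIC))
E
python3 m.py 5
```

```text
cover 100 [161 402] [[49.9, -75.9], [-47.9, -75.8]] mid 1.0 w 97.7
cover 120 [163 400] [[49.8, -68.0], [-47.9, -68.0]] mid 1.0 w 97.7
cover 140 [165 398] [[49.8, -59.9], [-47.8, -59.9]] mid 0.99 w 97.7
cover 160 [167 396] [[49.8, -51.5], [-47.8, -51.5]] mid 0.99 w 97.6
front edge [[33.8, -77.4], [-30.6, -77.4]]
rim 0 [278 386] [[2.9, -122.4], [-50.9, -122.3]] mid -24.01 w 53.8
box 0 [107 460] [[96.6, -127.3], [-97.1, -127.2]] mid -0.26 w 193.7
rim 6 [279 386] [[2.4, -119.7], [-51.1, -119.7]] mid -24.37 w 53.5
box 6 [107 459] [[97.0, -124.4], [-97.0, -124.3]] mid 0.01 w 194.0
rim 12 [279 386] [[2.4, -117.1], [-51.4, -117.1]] mid -24.49 w 53.7
box 12 [108 458] [[96.9, -121.4], [-96.9, -121.3]] mid 0.01 w 193.8
rim 18 [279 386] [[2.4, -114.4], [-51.6, -114.4]] mid -24.6 w 54.0
box 18 [109 457] [[96.8, -118.4], [-96.8, -118.4]] mid 0.0 w 193.6
rim 24 [280 386] [[1.9, -111.7], [-51.8, -111.7]] mid -24.97 w 53.7
box 24 [110 457] [[96.7, -115.4], [-97.2, -115.4]] mid -0.28 w 193.9
rim 30 [280 385] [[1.9, -109.0], [-51.6, -109.0]] mid -24.84 w 53.5
box 30 [110 456] [[97.1, -112.4], [-97.1, -112.3]] mid -0.01 w 194.3
rim 36 [280 385] [[1.9, -106.2], [-51.8, -106.2]] mid -24.96 w 53.7
box 36 [111 455] [[97.0, -109.4], [-97.0, -109.3]] mid -0.01 w 194.0
rim 42 [281 351] [[1.4, -103.4], [-34.8, -103.4]] mid -16.67 w 36.2
box 42 [112 454] [[96.9, -106.3], [-96.9, -106.2]] mid -0.01 w 193.8
box 48 [113 453] [[96.8, -103.2], [-96.8, -103.1]] mid -0.02 w 193.6
box 54 [113 452] [[97.2, -100.0], [-96.7, -99.9]] mid 0.26 w 193.9
box 60 [114 452] [[97.1, -96.9], [-97.1, -96.8]] mid -0.03 w 194.2
box 66 [115 451] [[97.0, -93.7], [-97.0, -93.6]] mid -0.03 w 194.0
box 72 [116 450] [[96.8, -90.4], [-96.9, -90.3]] mid -0.04 w 193.8
box 78 [117 449] [[96.7, -87.2], [-96.8, -87.1]] mid -0.04 w 193.5
box 84 [117 448] [[97.2, -83.9], [-96.7, -83.8]] mid 0.24 w 193.9
```

View pics/side5c.png

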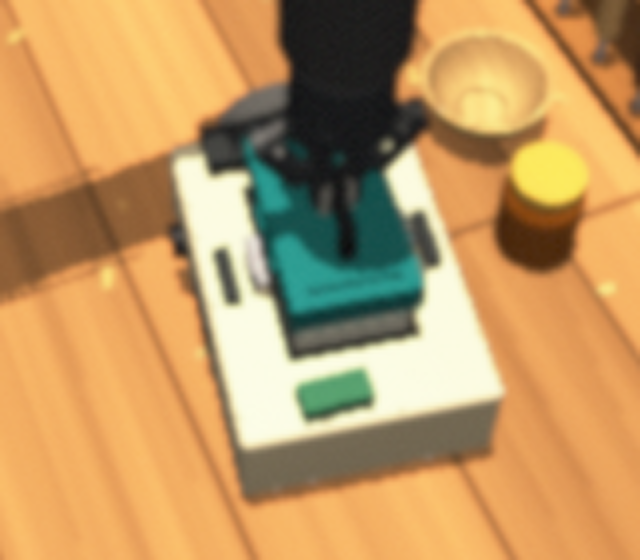

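The box mid-line is at 0.0 and the cover's at +1.0, so the cover sits about 1 mm too far in local +x. The clips at (172,222) and (392,237) agree. Next I'll check the long axis against the clip blocks.

```bash
cat >> m.py <<'E'
print("---clip blocks")
g=c["color"].mean(2)
for lo,hi in((136,164),(404,428)):
    m=np.zeros(z.shape,bool); m[170:275,lo:hi]=1; m&=(g<70)
    n,l,st,ce=cv2.connectedComponentsWithStats(m.astype(np.uint8)); i=1+st[1:,4].argmax(); m=l==i
    zz=np.median(z[m]); vv,uu=np.where(m); L=loc(world(c,R,t,uu,vv,z=zz)); print(st[i],zz.round(4),np.percentile(z[m],[5,95]).round(4),np.percentile(L,[1,99],axis=0).round(1).tolist())
E
python3 m.py 5|sed -n '/---/,$p'
python3 - <<'E'
# clip blocks centre vs box in top0-like (top3) view
from h import *
c=dict(np.load("top3.npz")); R,_=cv2.Rodrigues(c["rvec"]); t=c["tvec"].ravel(); P=cloud(c,R,t); z=P[...,2]
a=np.radians(-10.46); Q=np.array([[np.cos(a),np.sin(a)],[-np.sin(a),np.cos(a)]])
g=c["color"].mean(2); m=np.zeros(z.shape,bool); m[185:255,325:395]=1; m&=(g<110)
n,l,st,ce=cv2.connectedComponentsWithStats(m.astype(np.uint8))
for i in range(1,n):
    if 20<st[i,4]<200:
        q=l==i; vv,uu=np.where(q); zz=np.median(z[q]); L=(world(c,R,t,uu,vv,z=zz)[:,:2]*1000-[556,-198])@Q.T; print(st[i],zz.round(3),L.mean(0).round(1),L.min(0).round(1),L.max(0).round(1))
# rim only
m=np.zeros(z.shape,bool); m[175:275,325:400]=1; m&=(z>.117)&(z<.136)
vv,uu=np.where(m); L=(world(c,R,t,uu,vv,z=.126)[:,:2]*1000-[556,-198])@Q.T; k=(abs(L[:,0])<49)&(abs(L[:,1])<78); print("rim",L[k].min(0),L[k].max(0),(L[k].min(0)+L[k].max(0))/2)
E
```

```text
---clip blocks
[143 194  21  68 284] nan [nan nan] [[nan, nan], [nan, nan]]
[404 187  17   4  53] 0.1085 [0.1045 0.1105] [[-83.8, -24.0], [-74.2, -22.1]]
[356 192  18   7  84] 0.113 [78.8  0.1] [ 71.4 -25.2] [86.1 25.5]
[355 201  16   6  36] 0.108 [51.5  0.9] [ 47.7 -21.6] [57.3 23.3]
[351 239  13   4  21] 0.11 [-60.9   2.5] [-63.7 -16.9] [-57.9  19.1]
[348 244  18   8  81] 0.113 [-80.2   0.5] [-87.5 -24.9] [-73.5  25.3]
[325 249  29   6  93] 0.073 [-102.3   55.6] [-112.1    1.9] [-96.7  87.1]
rim [-43.76218001 -72.79277075] [44.74004034 73.47808551] [0.48893016 0.34265738]
```

```bash
cat > n.py <<'E'
from h import *
import sys
k=sys.argv[1]
c=dict(np.load(f"wrist{k}.npz")); R,_=cv2.Rodrigues(c["rvec"]); t=c["tvec"].ravel(); P=cloud(c,R,t)
s=robot.read_state(); tp=np.array(s["position"]); r=np.array(s["ee_rot"]); ex=-r[:2,0]; ey=-r[:2,2]
g=c["color"].mean(2)
for col in (150,155,160,402,408,414):
    rows=np.where(g[175:280,col]<95)[0]+175
    zz=P[rows,col,2]
    d=world(c,R,t,np.array([col,col]),np.array([rows[0]-.5,rows[-1]+.5]),z=.113)[:,:2]-tp[:2]
    print(col,rows[[0,-1]],np.nanmedian(zz).round(4),"ly",((d@ey)*1000).round(1),"mid",((d@ey)*1000).mean().round(2),"lx",(d@ex*1000).mean().round(1))
cv2.imwrite(f"pics/w{k}c.png",cv2.resize(c["color"][170:280,130:440],None,fx=2.5,fy=2.5,interpolation=cv2.INTER_NEAREST))
E
python3 n.py 5
```

```text
150 [185 260] 0.1107 ly [-26.8  23.2] mid -1.8 lx 82.2
155 [185 261] 0.1106 ly [-26.8  23.9] mid -1.45 lx 79.2
160 [186 261] 0.1107 ly [-26.2  23.9] mid -1.14 lx 76.1
402 [186 262] 0.1105 ly [-26.1  24.7] mid -0.7 lx -73.8
408 [187 262] 0.1108 ly [-25.5  24.7] mid -0.39 lx -77.6
414 [186 261] 0.1108 ly [-26.1  24. ] mid -1.05 lx -81.2
```

View pics/w5c.png

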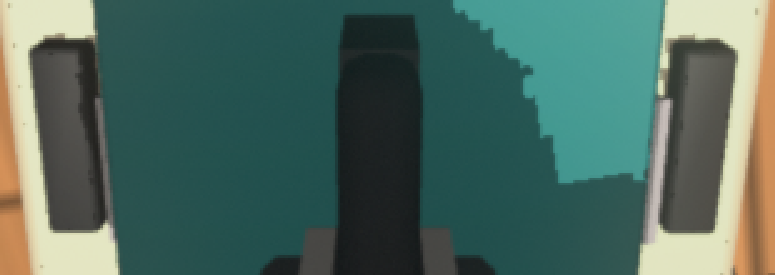

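Long-axis evidence averages to about 0 ±2 mm (wrist about -2.7, top about +1.6, side about 0). I'll apply only the sideways fix and lower gently over the rim, above the clips, to feel the fit.

```bash
python3 -m handwheel '[[[-0.025,0.005,0,0,255],[-0.025,0.005,-0.05,0,255],[-0.025,0.005,-0.1,0,255],[-0.025,0.005,-0.15,0,255],[-0.025,0.005,-0.2,0,255],[-0.025,0.005,-0.25,0,255],[-0.025,0.005,-0.3,0,255],[-0.025,0.005,-0.34,0,255],[-0.025,0.005,-0.34,0,255]]]'; python3 w.py 6
```

```text
t: 7.87
position: [0.5544, -0.1999, 0.1857]
ee_rot: [[-0.983, -0.001, -0.181], [0.181, 0.0, -0.983], [0.001, -1.0, -0.0]]
ft_force: [0.3, -0.1, -2.9]
opening: 0.133
t 7.8667 pos [ 0.5544 -0.1999  0.1857] xaxis deg 169.56 F [ 0.28 -0.09 -2.93] open 0.13269626738564227
```

```bash
python3 -m handwheel '[[[0,0,-0.03,0,255],[0,0,-0.06,0,255],[0,0,-0.09,0,255],[0,0,-0.12,0,255],[0,0,-0.12,0,255]]]'; python3 w.py 7 wrist side; python3 m.py 7 | sed -n '1,12p'; python3 n.py 7
```

```text
t: 8.28
position: [0.5544, -0.1999, 0.1811]
ee_rot: [[-0.983, -0.001, -0.181], [0.181, 0.0, -0.983], [0.001, -1.0, -0.0]]
ft_force: [-0.5, -0.0, -2.6]
opening: 0.127
t 8.2833 pos [ 0.5544 -0.1999  0.1811] xaxis deg 169.56 F [-0.49 -0.02 -2.62] open 0.1272045708110831
cover 100 [161 402] [[49.9, -76.0], [-47.9, -75.9]] mid 1.01 w 97.9
cover 120 [163 400] [[49.9, -68.1], [-47.9, -68.0]] mid 1.02 w 97.8
cover 140 [165 398] [[49.9, -60.0], [-47.9, -59.9]] mid 1.02 w 97.8
cover 160 [167 396] [[49.9, -51.6], [-47.9, -51.5]] mid 1.02 w 97.8
front edge [[33.9, -77.5], [-30.6, -77.5]]
rim 0 [276 395] [[3.6, -118.2], [-50.0, -118.2]] mid -23.18 w 53.6
box 0 [ 88 474] [[97.9, -123.2], [-95.8, -123.0]] mid 1.07 w 193.7
rim 6 [276 394] [[3.6, -115.9], [-49.8, -115.8]] mid -23.07 w 53.4
box 6 [ 88 473] [[98.3, -120.5], [-95.7, -120.4]] mid 1.32 w 194.0
rim 12 [276 394] [[3.6, -113.5], [-50.0, -113.4]] mid -23.17 w 53.6
box 12 [ 89 472] [[98.3, -117.8], [-95.6, -117.7]] mid 1.32 w 193.9
rim 18 [277 394] [[3.2, -111.0], [-50.2, -111.0]] mid -23.51 w 53.4
150 [194 275] 0.1105 ly [-26.5  23.6] mid -1.44 lx 75.7
155 [196 275] 0.1088 ly [-25.3  23.6] mid -0.87 lx 73.0
160 [218 233] 0.129 ly [-12.6  -3. ] mid -7.78 lx 69.4
402 [220 274] 0.1092 ly [-11.2  23.2] mid 5.97 lx -68.4
408 [194 276] 0.1101 ly [-26.3  24.5] mid -0.92 lx -71.1
414 [194 276] 0.1108 ly [-26.3  24.5] mid -0.91 lx -74.5
```

The cover's edge is about 6 mm below the rim top with no contact force, so it has slipped over squarely. Sideways mid-lines agree (1.0 / 1.1-1.3). Now a slow press onto the clips.

```bash
python3 -m handwheel '[[[0,0,-0.02,0,255],[0,0,-0.04,0,255],[0,0,-0.06,0,255],[0,0,-0.08,0,255],[0,0,-0.1,0,255],[0,0,-0.12,0,255],[0,0,-0.14,0,255],[0,0,-0.14,0,255]]]'; python3 w.py 8
```

```text
t: 9.05
position: [0.555, -0.2003, 0.178]
ee_rot: [[-0.983, 0.003, -0.181], [0.181, -0.001, -0.983], [-0.003, -1.0, 0.001]]
ft_force: [-2.6, 1.7, 6.7]
opening: 0.127
t 9.05 pos [ 0.555  -0.2003  0.178 ] xaxis deg 169.58 F [-2.61  1.7   6.72] open 0.1271743190473989
```

Contact came at the expected height for the clips (TCP about 0.178). I'll keep pressing slowly.

```bash
python3 -m handwheel '[[[0,0,-0.015,0,255],[0,0,-0.03,0,255],[0,0,-0.045,0,255],[0,0,-0.06,0,255],[0,0,-0.06,0,255]]]'; python3 -m handwheel '[[[0,0,-0.015,0,255],[0,0,-0.03,0,255],[0,0,-0.045,0,255],[0,0,-0.06,0,255],[0,0,-0.06,0,255]]]'; python3 w.py 9
```

```text
t: 9.47
position: [0.5554, -0.2006, 0.1774]
ee_rot: [[-0.984, 0.005, -0.181], [0.181, -0.002, -0.984], [-0.005, -1.0, 0.001]]
ft_force: [-4.3, 2.6, 12.1]
opening: 0.129
t: 9.88
position: [0.5553, -0.2008, 0.1753]
ee_rot: [[-0.983, 0.005, -0.181], [0.181, -0.003, -0.983], [-0.005, -1.0, 0.002]]
ft_force: [-5.1, 1.2, 11.4]
opening: 0.128
t 9.8833 pos [ 0.5553 -0.2008  0.1753] xaxis deg 169.57 F [-5.15  1.16 11.35] open 0.12811007696581925
```

```bash
python3 -m handwheel '[[[0,0,-0.015,0,255],[0,0,-0.03,0,255],[0,0,-0.045,0,255],[0,0,-0.06,0,255],[0,0,-0.06,0,255]]]'; python3 -m handwheel '[[[0,0,-0.015,0,255],[0,0,-0.03,0,255],[0,0,-0.045,0,255],[0,0,-0.045,0,255]]]'; python3 w.py 10
```

```text
t: 10.3
position: [0.5544, -0.2, 0.1679]
ee_rot: [[-0.983, -0.001, -0.182], [0.182, 0.0, -0.983], [0.001, -1.0, -0.0]]
ft_force: [1.4, -1.0, -6.3]
opening: 0.125
t: 10.63
position: [0.5544, -0.1997, 0.1657]
ee_rot: [[-0.983, -0.001, -0.181], [0.181, 0.001, -0.983], [0.001, -1.0, -0.0]]
ft_force: [1.0, -0.7, -7.3]
opening: 0.13
t 10.6333 pos [ 0.5544 -0.1997  0.1657] xaxis deg 169.56 F [ 1.01 -0.72 -7.29] open 0.13049660922424236
```

The clips have snapped: the force fell from +11 N to -6 N at TCP about 0.168. Now pressing onto the seal.

```bash
python3 -m handwheel '[[[0,0,-0.02,0,255],[0,0,-0.04,0,255],[0,0,-0.06,0,255],[0,0,-0.08,0,255],[0,0,-0.1,0,255],[0,0,-0.12,0,255],[0,0,-0.12,0,255]]]'; python3 -m handwheel '[[[0,0,-0.02,0,255],[0,0,-0.04,0,255],[0,0,-0.06,0,255],[0,0,-0.08,0,255],[0,0,-0.08,0,255]]]';python3 w.py 11
```

```text
t: 11.22
position: [0.5547, -0.2001, 0.1634]
ee_rot: [[-0.983, 0.001, -0.181], [0.181, -0.001, -0.983], [-0.001, -1.0, 0.0]]
ft_force: [-2.2, 4.1, 5.1]
opening: 0.126
t: 11.63
position: [0.5548, -0.2001, 0.1617]
ee_rot: [[-0.984, 0.002, -0.181], [0.181, -0.001, -0.984], [-0.002, -1.0, 0.001]]
ft_force: [-5.0, 5.1, 11.1]
opening: 0.126
t 11.6333 pos [ 0.5548 -0.2001  0.1617] xaxis deg 169.59 F [-5.    5.14 11.08] open 0.1262034172887737
```

```bash
python3 -m handwheel '[[[0,0,-0.02,0,255],[0,0,-0.04,0,255],[0,0,-0.06,0,255],[0,0,-0.08,0,255],[0,0,-0.08,0,255],[0,0,-0.08,0,255]]]'; python3 -m handwheel '[[[0,0,-0.02,0,255],[0,0,-0.04,0,255],[0,0,-0.06,0,255],[0,0,-0.06,0,255],[0,0,-0.06,0,255]]]';python3 w.py 12 wrist side top
```

```text
t: 12.13
position: [0.5548, -0.2001, 0.1613]
ee_rot: [[-0.984, 0.004, -0.18], [0.18, -0.002, -0.984], [-0.004, -1.0, 0.001]]
ft_force: [-10.6, 9.1, 21.5]
opening: 0.132
t: 12.55
position: [0.5549, -0.2002, 0.1613]
ee_rot: [[-0.984, 0.005, -0.18], [0.18, -0.003, -0.984], [-0.006, -1.0, 0.002]]
ft_force: [-16.2, 12.9, 31.2]
opening: 0.128
t 12.55 pos [ 0.5549 -0.2002  0.1613] xaxis deg 169.64 F [-16.2   12.89  31.24] open 0.12823291574529389
```

View pics/wrist12.png

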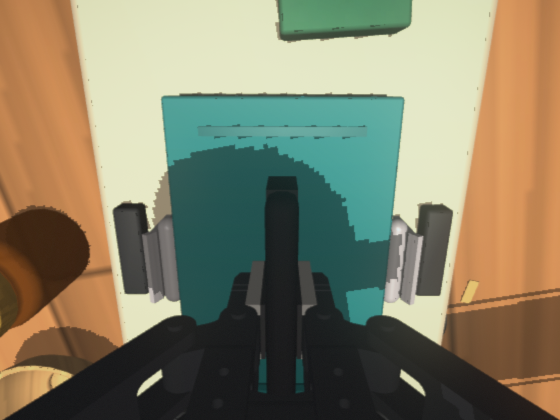

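The hard stop is reached at TCP 0.1613, where more push gave no more travel. In the view, both clips sit over the cover's beads at (165,258) and (397,262). I'll ease the push to a firm 20 N or so and check that it stays home.

```bash
python3 -m handwheel '[[[0,0,0.02,0,255],[0,0,0.04,0,255],[0,0,0.05,0,255],[0,0,0.05,0,255],[0,0,0.05,0,255],[0,0,0.05,0,255],[0,0,0.05,0,255],[0,0,0.05,0,255]]]'; python3 w.py 13 wrist side top
python3 - <<'E'
from h import *
c=dict(np.load("wrist13.npz")); R,_=cv2.Rodrigues(c["rvec"]); t=c["tvec"].ravel(); P=cloud(c,R,t)
print("cover top z l/r/front",[np.nanmedian(P[a:b,x:y,2]).round(4) for a,b,x,y in((200,260,185,215),(200,260,340,375),(105,120,200,360))],"box",np.nanmedian(P[50:80,120:400,2]).round(4))
a=cv2.imread("pics/side13.png")[190:330,230:390];cv2.imwrite("pics/side13c.png",cv2.resize(a,None,fx=4,fy=4,interpolation=cv2.INTER_CUBIC))
E
```

```text
t: 13.37
position: [0.5548, -0.2001, 0.1613]
ee_rot: [[-0.984, 0.004, -0.18], [0.18, -0.002, -0.984], [-0.005, -1.0, 0.001]]
ft_force: [-11.7, 10.6, 23.6]
opening: 0.127
t 13.3667 pos [ 0.5548 -0.2001  0.1613] xaxis deg 169.62 F [-11.72  10.56  23.59] open 0.12676616086225992
cover top z l/r/front [np.float64(0.1308), np.float64(0.1308), np.float64(0.1308)] box 0.0989
```

View pics/side13c.png

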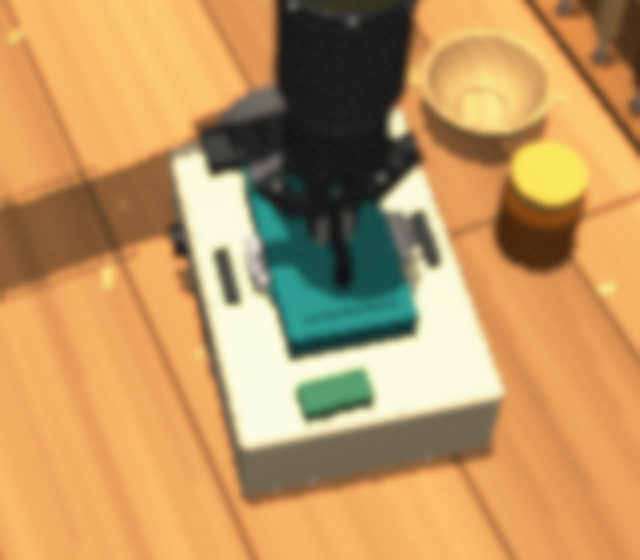

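View pics/top13.png

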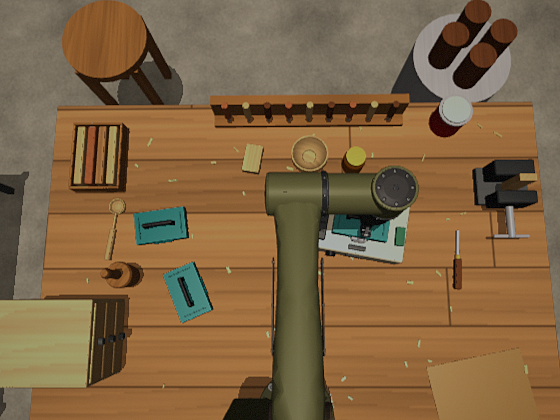

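The cover top is 31.9 mm above the machine's top (32 expected at home), level on three patches. Push is 24 N and the bystanders are where they were. Handing in.

```bash
python3 -c "
from cell import order
print(order.finish_job())"; python3 w.py 14
```

```text
the job is handed in; nothing more can be done
None
the job is handed in; nothing more can be done
```

The gear cover is on the machine, snapped under both clips and fully home. I handed the job in at about 13.5 s, with the gripper still holding the handle and pressing down.

**What I did:** I took the rightmost of the three teal covers, lined it up with the rim using the wrist camera, lowered it over the rim without contact and pressed slowly. The clips resisted with up to about 12 N on the wrist sensor, then the force dropped suddenly when they snapped over. I pushed on to the hard stop, reaching 31 N down (about 37 N in total), then eased off.

**Last checks:**
- **Seated:** the cover top is 31.9 mm above the machine's top, where 32 mm is expected, and level on three patches. The tool height stayed at 0.1613 m with more or less push.
- **Clips:** both are seen sitting over the cover's beads.
- **Push:** it is about 24 N down at the wrist, with the grip unchanged.
- **Bystanders:** none in view has moved. The arm hid part of the machine in the top view, but the honing bar is visible and in place.

**Disagreements:**
- **Long-axis position:** before lowering, the cameras disagreed by about ±2 mm along the cover's length. The contact-free slip over the rim settled it.
- **Sideways push:** about 16 N of sideways force remains on the wrist along with the downward push. I left it, as it grew and shrank with the push.

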